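# Unload the photometer's push-latch sample lift

### The job

Take the sample vial out of the photometer. Press the eject key down until you feel its stop and let go, so that the lift is released and rises; then move the vial, kept upright, to the rack and lower it fully home into the empty socket before letting go. Finally press the key down to its stop again so that the empty lift latches and stays down by itself, pressing gently, never ramming the key, and leaving the stored vial, bottle, tip box and beaker alone.

Things in the scene. Friction and masses are not known exactly. Their poses are not given: they have to be found in the camera images.
- photometer: Fixed white bench instrument, 160 x 220 mm (x, y), flat deck 90 mm high; origin at the centre of its underside, z up. On the deck: the round eject key (axis at x = 0, y = -45 mm) and a grey turret (axis at x = 0, y = +42 mm) that shields the sample vial. Key and vial cup are one sprung part, the lift, with a push-push catch. More than 30 N on the instrument or key damages it.
- lift (a joint): Height (m) of the lift over its latched height: 0 latched, negative pressed below, 0.042 risen. Latched: press to the stop and let go, and it rises by itself in about 1 s. Risen: press to the stop and let go, and it latches at 0. Pressed well short of the stop it keeps its state. The firm stop, 8 to 22 mm below latched, varies unseen case to case: feel for it.
- key_top (a point): Centre of the top of the eject key, a flat grey disc 36 mm wide and 10 mm thick on a 20 mm stem; 36 mm above the deck latched, 78 mm risen; moves with the lift. Press straight down. It resists with 3 N (risen) to 8 N (low) plus 0.5 N per 10 mm/s of speed, and up to 3 N more as the catch shifts; at the stop the force climbs steeply, and 12 to 20 N there is enough.
- vial: Sample vial, about 40 g: glass body 22 mm wide, white cap 24 mm wide and 14 mm tall, 75 mm tall in all. Origin at the centre of its underside, z along its axis. It starts in the lift's cup (25 mm bore, 42 mm deep) inside the turret: cap top 8 mm below the rim when latched, too deep to grasp, and 34 mm above the rim when risen. It lifts straight out.
- well_rim (a point): Centre of the turret's round mouth at the height of its rim, 135 mm above the bench (45 mm above the deck). The turret is 48 mm wide outside and 36 mm inside at the rim, 52 mm wide at its foot.
- rack: Fixed aluminium block, 70 x 150 x 50 mm (x, y, z), with two round sockets from above, 25.5 mm wide with a small chamfer, 35 mm deep (floor 15 mm above the bench), at y = +38 mm (empty) and y = -38 mm (holds the stored vial). Origin at the centre of its underside.
- socket (a point): Centre of the floor of the empty socket, where the underside of the seated vial lies; the mouth is 35 mm above it.
- stored_vial: Bystander: a like vial standing in the rack's other socket. Leave it.
- bottle: Bystander: amber bottle, 60 mm in diameter, 130 mm tall; origin at the centre of its underside.
- tip_box: Bystander: tip box, 80 x 120 x 58 mm; origin at the centre of its underside.
- beaker: Bystander: glass beaker, 70 mm in diameter, 85 mm tall; origin at the centre of its underside.
Things that resemble listed ones, but are neither listed nor needed, are in the scene too. Leave any green, pink or yellow look-alike of the vial alone.

How it is judged (in metres and radians):
On the way, in this order (a step that is already met when the one before it is completed fails the run):
1. the lift is released and has risen by itself, the vial still in it (value of joint lift above 0.037 m and contact force between the fingers and photometer below 0.3 N and horizontal distance between vial and well_rim below 0.008 m), for 0.1 s.
2. the vial is lowered fully home into the empty socket while still held, the lift still up (horizontal distance between vial and socket below 0.005 m and z of vial in the frame of socket below 0.008 m and angle between vial's own z axis and vertical below 0.15 rad and contact force between the fingers and vial above 0.3 N and value of joint lift above 0.03 m), for 0.05 s.
3. the vial stands in the socket, let go, the lift still up (horizontal distance between vial and socket below 0.005 m and z of vial in the frame of socket below 0.004 m and contact force between the fingers and vial below 0.05 N and value of joint lift above 0.03 m), for 0.2 s.
At the end, for the whole second after the job is handed in: The empty lift is latched down by itself (within 3 mm of its latched height, at rest) and the vial stands at rest in the rack's formerly empty socket, let go: within 5 mm of its centre, its underside within 4 mm of the floor, tilted less than 0.15 rad (value of joint lift between -0.003 and 0.003 m and velocity of joint lift between -0.01 and 0.01 m/s and horizontal distance between vial and socket below 0.005 m and z of vial in the frame of socket below 0.004 m and angle between vial's own z axis and vertical below 0.15 rad and linear speed of vial below 0.02 m/s); the robot touches nothing.
It fails at once if the photometer or its key is pushed with more than 30 N (contact force between any of the fingers, the arm and photometer above 30 N).
It fails at once if the vial is tipped by more than 0.7 rad (angle between vial's own z axis and vertical above 0.7 rad).
It fails at once if the stored vial, bottle, tip box or beaker is moved by more than 20 mm (distance of any of stored_vial, bottle, tip_box, beaker from where it was at the start of the episode above 0.02 m).
It also fails if it takes over 72 s, if anything falls off the work surface, if the arm or the gripper's body presses on something with over 40 N, if the wrist force passes 120 N, or if a joint passes its speed limit or range.

### The arm

A 7-joint arm with a two-finger parallel gripper is mounted at the origin on the work surface. World frame = base frame: x ahead of the robot, y to its left, z up, the work surface at z = 0. Lengths are in m, angles in degrees, forces in N, time in s.
With the tool pointing down it reaches from about 0.425 to 0.825 m from the base axis. Payload 3.6 kg.
Tool frame: the origin (TCP) lies midway between the tips of the shut fingers; the grasp point (between the pads) lies 19 mm behind it (bot.grasp_offset is the z of the grasp point in the tool frame, in m); z points along the fingers, x is the direction in which the jaws open and shut, and the axes are right-handed (so a half turn about z gives the same grasp; the last joint's range is limited). The gripper opens to 85 mm and grips with 20 to 120 N. Pads are 22 mm wide; open, the fingers measure 114 mm over their backs; the gripper's body (76 mm by 85 mm) begins 54 mm behind the grasp point. The pads swing forward as they close: fully open they stand 13 mm farther back than shut.
Start: joints at [68.096, 35.231, -0.722, 81.555, 0.464, 63.22, -2.315], TCP at [0.226, -0.609, 0.231] pointing down, gripper open.
Joint ranges: [-178.69, 178.69], [-17.37, 117.87], [-77.05, 75.6], [15.02, 138.74], [-78.02, 258.01], [0.78, 113.62], [-162.83, 162.83]. Speed limits (degrees/s): [159.86, 159.86, 180, 180, 180, 180, 180].

### API

Orientations are given as a 3x3 rotation matrix whose columns are the frame's x, y, z axes.
In Python, from bench import telemetry, eyes, bot gives the robot as it stands. The module is installed in compiled form; this text tells all that it offers.
- The arm moves only by the tool step_arm, never from a script. Its argument "steps" is a list of rows, each a list of 5 numbers: the shift along the tool's x, y, z in cm, then the turn about the tool's z in rad, then the opening, from -1 (shut) to 1 (fully open). In form: [[tx, ty, tz, spin, gripper], ...]. A call has 1 to 20 rows; each row is the pose to reach, as a shift and turn from the pose measured when the call began, along the tool's axes at that moment; what a row does not reach only later rows make up. A row lasts 1/10 s, in which the tool goes at most 50 mm and 8.59 degrees, less where a joint would pass 70% of its speed; a pose out of reach is approached as far as the arm can. A call with a gripper value outside its range is refused whole. The fingers move at their own pace and stop on an object; "newtons" is the grip in N (left out, the last holds). Time passes only in rows, so rows that repeat a pose let the fingers close. It gives the time, the measured TCP pose, the force and the opening at its end, in the units of the state.
- telemetry.get_obs(): the state, without advancing time (a new reading comes with each control period).
- eyes.capture(name): name is "scene" or "top"; returns the picture (400x640x3 uint8, red, green, blue); there is no depth.
- eyes.calibration(name): a dict with "intrinsics" (3x3 intrinsics, pixels), "k1" (the pictures are not rectified: a ray, as slopes to the right and down, at radius r is drawn at 1 + k1 r^2 times it, then the intrinsics apply), "eye" and "orientation" of the camera in the world. Camera axes: x right, y up, looking along -z (the intrinsics and any distortion apply to the point x, -y, -z); pixel columns grow to the right and rows downward; lengths in m; the calibration is good to about 2 mm. A picture is of the moment at which its call begins. calibration takes no time and is no camera call.
- bot.finish_job(): hands the job in, once; it reports no verdict.
The state is a dict: "time": time; "qpos": joint angles; "joint_velocities": joint speeds; "effort": joint torques, N m; "eef_pos": TCP position; "orientation": TCP orientation; "contact_force": force on the tool from outside, world axes, zero at the start; "ft_torque": the same for the moment, N m; "finger_gap": finger opening in m.
Only numpy, scipy, OpenCV 4.12 (cv2) and the standard library are available. Lean on these libraries where they do the work, as an engineer would, in place of code of your own. Each camera call takes 0.05 s, during which the arm holds its last target. There are 200 camera calls.

## Working session

There is one attempt and no reset: what is moved stays moved. The work goes in short steps, Python scripts to look and compute and a tool call to move; the robot and the scene stay as the last step left them, time stands still between calls to the robot, and variables do not carry over. Pictures are saved under pics/ and viewed, about 8 in all and at most 12, crops included, and the job is handed in when it is done.

Besides the shell and the picture viewer there is one more tool, called after "Request:" as name(argument=value, ...) on one line, values as JSON. step_arm: Moves the arm, as the interface text tells. Its arguments: {"type":"object","properties":{"steps":{"type":"array","items":{"type":"array","items":{"type":"number"}}},"newtons":{"type":"number"}},"required":["steps"]}

```bash
mkdir -p pics; cat > h.py <<'E'
import numpy as np, cv2
from bench import telemetry, eyes, bot
def ray(n,u,v):
    c=eyes.calibration(n);K=np.array(c["intrinsics"]);k=c["k1"]
    d=np.linalg.inv(K)@[u,v,1];p=d[:2].copy();q=p.copy()
    for _ in range(30): q=p/(1+k*(q@q))
    R=np.array(c["orientation"]);return np.array(c["eye"]),R@np.array([q[0],-q[1],-1.])
def onz(n,u,v,z):
    e,d=ray(n,u,v);return e+d*(z-e[2])/d[2]
def proj(n,P):
    c=eyes.calibration(n);x=np.array(c["orientation"]).T@(np.array(P)-c["eye"])
    s=np.array([x[0],-x[1]])/-x[2];s=s*(1+c["k1"]*(s@s));return (np.array(c["intrinsics"])@[*s,1])[:2]
def snap(n,f):
    im=np.array(eyes.capture(n));cv2.imwrite("pics/"+f,im[:,:,::-1]);return im
E
python3 - <<'E'
from h import *
np.set_printoptions(precision=4,suppress=True)
for n in("scene","top"):
    snap(n,n+"0.png");print(n,eyes.calibration(n))
print(telemetry.get_obs(),bot.grasp_offset)
E
```

```text
scene {'intrinsics': array([[470.2699,   0.    , 316.1738],
       [  0.    , 470.2699, 201.0969],
       [  0.    ,   0.    ,   1.    ]]), 'k1': -0.04769230872817064, 'eye': array([1.1129, 0.3979, 0.9066]), 'orientation': array([[-0.5877, -0.6488,  0.4833],
       [ 0.809 , -0.4642,  0.3607],
       [-0.0097,  0.603 ,  0.7977]])}
top {'intrinsics': array([[471.7972,   0.    , 329.4713],
       [  0.    , 471.7972, 205.6002],
       [  0.    ,   0.    ,   1.    ]]), 'k1': 0.04129474398095816, 'eye': array([0.5009, 0.0585, 1.102 ]), 'orientation': array([[-0.0024,  0.9912, -0.132 ],
       [-1.    , -0.0011,  0.0093],
       [ 0.0091,  0.132 ,  0.9912]])}
{'time': 0.1, 'qpos': array([68.0951, 35.2853, -0.7235, 81.6317,  0.4643, 63.2195, -2.3159]), 'joint_velocities': array([-0.0016, -0.1241, -0.0564, -0.2716, -0.0186,  0.0254, -0.1165]), 'effort': array([  0.0013, -47.0385,   0.2603, -17.1572,   0.0102,   0.0058,
         0.    ]), 'eef_pos': array([ 0.2262, -0.6086,  0.2302]), 'orientation': array([[ 0.3484, -0.9373, -0.0008],
       [-0.9373, -0.3484,  0.0022],
       [-0.0023,  0.    , -1.    ]]), 'contact_force': array([ 0.0797,  0.0547, -0.5883]), 'ft_torque': array([ 0.069 , -0.027 ,  0.0027]), 'finger_gap': 0.08556534827052266} -0.0187
```

View pics/top0.png

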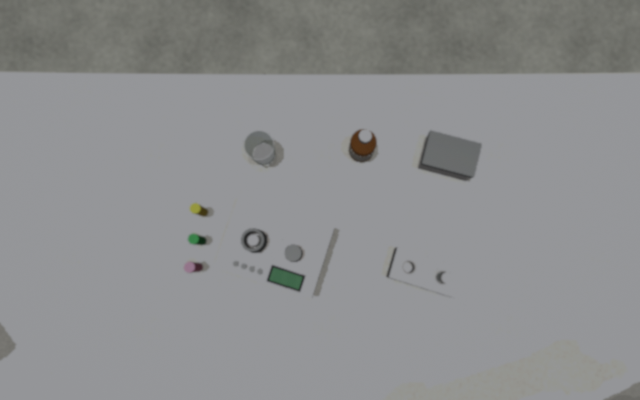

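View pics/scene0.png

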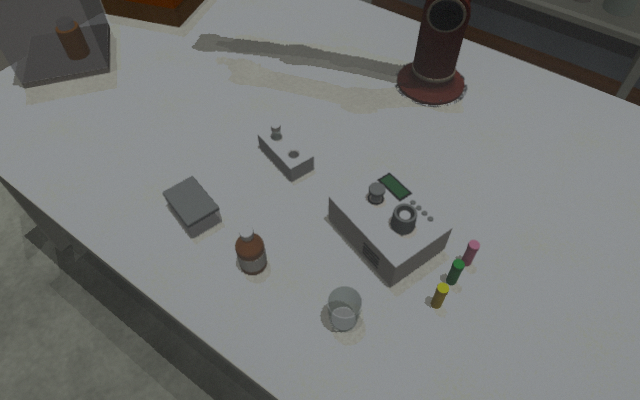

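```bash
python3 - <<'E'
from h import *
t=cv2.imread("pics/top0.png");s=cv2.imread("pics/scene0.png")
def cr(im,x,y,w,h,W,H): return cv2.resize(cv2.convertScaleAbs(im[y:y+h,x:x+w],alpha=1.4),(W,H),interpolation=cv2.INTER_CUBIC)
a=np.vstack([np.hstack([cr(t,220,220,80,60,400,300),cr(t,380,235,80,60,400,300)]),
 np.hstack([cr(s,350,165,80,60,400,300),cr(s,250,115,80,60,400,300)])])
cv2.imwrite("pics/crop.png",a)
for n,u,v,z in[("top",254,240,.135),("top",293,253,.126),("top",408,267,.05),("top",443,277,.09),("top",443,277,.05),
 ("scene",404,214,.135),("scene",376.5,188,.126),("scene",294,154,.05),("scene",276,127,.09)]:
    print(n,u,v,onz(n,u,v,z).round(4))
E
```

```text
top 254 240 [0.559  0.2038 0.135 ]
top 293 253 [0.5326 0.1246 0.126 ]
top 408 267 [ 0.5038 -0.1246  0.05  ]
top 443 277 [ 0.4827 -0.1912  0.09  ]
top 443 277 [ 0.482 -0.201  0.05 ]
scene 404 214 [0.5688 0.212  0.135 ]
scene 376.5 188 [0.5371 0.1286 0.126 ]
scene 294 154 [ 0.5076 -0.12    0.05  ]
scene 276 127 [ 0.4897 -0.1877  0.09  ]
```

View pics/crop.png

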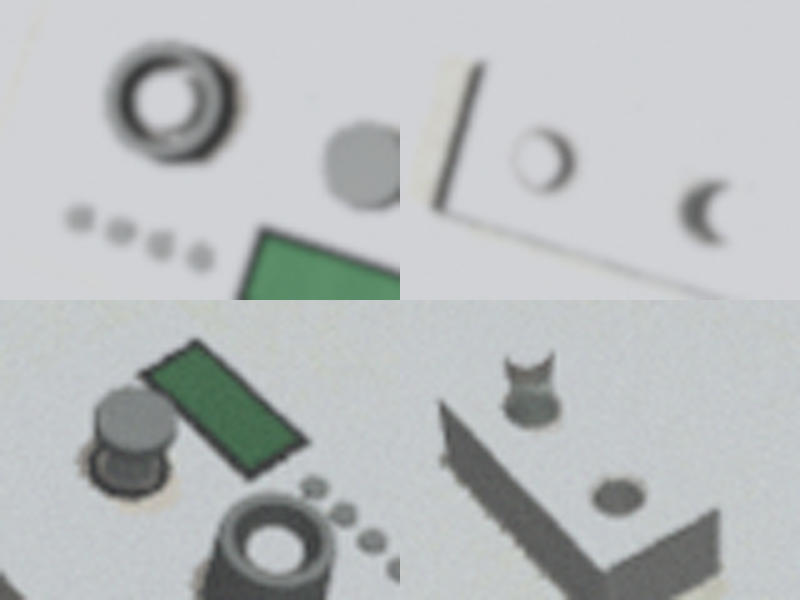

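```bash
python3 - <<'E'
from h import *
P={}
for k,z,t,s in[("rim",.135,(252.4,239.2),(404.8,212.8)),("key",.126,(293.2,252.6),(376.8,188.6)),("sock",.05,(408.6,266.6),(293.2,154))]:
    a=onz("top",*t,z);b=onz("scene",*s,z)
    ea,da=ray("top",*t);eb,db=ray("scene",*s)
    A=np.array([da,-db]).T;q=np.linalg.lstsq(A,eb-ea,rcond=None)[0];m=(ea+da*q[0]+eb+db*q[1])/2
    print(k,a.round(4),b.round(4),"tri",m.round(4),"gap",np.linalg.norm(ea+da*q[0]-eb-db*q[1]).round(4));P[k]=(a+b)/2
d=(P["rim"]-P["key"])[:2];print(np.hypot(*d),np.degrees(np.arctan2(-d[0],d[1])))
# automated: key/rim masks
for n,(u,v) in {"top":(293,252),"scene":(377,188)}.items():
    im=cv2.imread(f"pics/{n}0.png",0);print(n);print(im[v-12:v+13:2,u-12:u+13:2])
for n,f in(("top",1),("scene",1)):
    for p in((0.56,.205,.135),(.56,.205,.139)): print(n,proj(n,p))
E
```

```text
rim [0.5606 0.2071 0.135 ] [0.5652 0.2118 0.135 ] tri [0.5606 0.2091 0.1277] gap 0.0021
key [0.5334 0.1242 0.126 ] [0.5381 0.13   0.126 ] tri [0.533  0.126  0.1181] gap 0.0029
sock [ 0.5047 -0.126   0.05  ] [ 0.5087 -0.1216  0.05  ] tri [ 0.5043 -0.1264  0.0433] gap 0.0016
0.08669730299511885 -18.24418187478236
top
[[149 149 150 150 150 150 150 150 150 150 150 150 149]
 [150 149 150 150 149 149 149 150 150 150 150 150 150]
 [150 150 150 148 143 131 128 134 140 145 149 150 149]
 [150 150 147 127 117 114 113 113 111 115 136 149 150]
 [150 149 131 111 112 113 113 113 113 100 114 142 149]
 [150 147 121 112 113 113 114 114 113 110  91 122 145]
 [150 145 121 113 113 114 114 114 113 112  86 113 143]
 [150 146 122 113 114 114 114 114 114 111  81 113 144]
 [150 148 127 114 115 115 114 114 114 107  81 124 147]
 [150 149 138 117 115 115 114 114 110  86 104 140 149]
 [150 150 148 138 123 111 109 103  92 108 138 149 149]
 [150 150 150 149 145 136 133 131 136 146 149 150 150]
 [149 150 150 149 150 150 149 149 150 150 150 150 149]]
scene
[[142 141 141 143 143 142 143 143 135  61  56  63  68]
 [141 143 142 141 141 142 136 103  51  60  66  67  67]
 [140 140 141 144 141 141  97  46  66  68  68  67  66]
 [142 142 143 138 128 105 115  84  46  63  64  67  67]
 [139 142 135 102  92  93  94  92  89  64  59  66  67]
 [143 141  98  93  94  93  92  93  93  91  51  58  68]
 [143 141  78  96  94  92  95  93  92  94 103  49  55]
 [142 144  68  94  94  94  94  94  94  93 117 130  47]
 [142 137  62  80  92  93  93  95  93  83 120 140 127]
 [136  98  58  53  67  79  86  83  69  86 141 141 141]
 [121  80  62  69  55  54  53  57  58  99 142 141 141]
 [132  88  60  61  59  61  63  61  69  65 143 143 140]
 [133 104  46  66  62  61  64  65  64  77 137 139 141]]
top [253.40797034 239.48971278]
top [253.11148935 239.3702215 ]
scene [403.14319541 209.51212792]
scene [403.41588066 208.34721649]
```

Request:
step_arm(steps=[[-58.2, -54.6, 2, -0.9, -1], [-58.2, -54.6, 2, -0.9, -1], [-58.2, -54.6, 2, -0.9, -1], [-58.2, -54.6, 2, -0.9, -1], [-58.2, -54.6, 2, -0.9, -1], [-58.2, -54.6, 2, -0.9, -1], [-58.2, -54.6, 2, -0.9, -1], [-58.2, -54.6, 2, -0.9, -1], [-58.2, -54.6, 2, -0.9, -1], [-58.2, -54.6, 2, -0.9, -1], [-58.2, -54.6, 2, -0.9, -1], [-58.2, -54.6, 2, -0.9, -1], [-58.2, -54.6, 2, -0.9, -1], [-58.2, -54.6, 2, -0.9, -1], [-58.2, -54.6, 2, -0.9, -1], [-58.2, -54.6, 2, -0.9, -1], [-58.2, -54.6, 2, -0.9, -1], [-58.2, -54.6, 2, -0.9, -1], [-58.2, -54.6, 2, -0.9, -1], [-58.2, -54.6, 2, -0.9, -1]])

```text
time: 2.1
eef_pos: [0.535, 0.1249, 0.2114]
orientation: [[0.95, -0.313, -0.001], [-0.313, -0.95, 0.001], [-0.002, -0.0, -1.0]]
contact_force: [-0.2, 0.9, 0.3]
finger_gap: -0.0001
```

```bash
python3 - <<'E'
from h import *
o=telemetry.get_obs();p=o["eef_pos"];print(p,o["contact_force"])
a=snap("scene","s1.png");b=snap("top","t1.png")
def cr(im,x,y,w,h,W,H): return cv2.resize(cv2.convertScaleAbs(im[y:y+h,x:x+w,::-1],alpha=1.4),(W,H),interpolation=cv2.INTER_CUBIC)
u=proj("scene",p);print(u,proj("top",p))
cv2.imwrite("pics/c1.png",np.hstack([cr(a,340,120,80,100,400,500),cr(b,230,190,80,100,400,500)]))
E
```

```text
[0.53495001 0.12492537 0.21142972] [-0.15195551  0.88483743  0.26527587]
[379.45403551 159.56660158] [289.77788213 250.26164086]
```

View pics/c1.png

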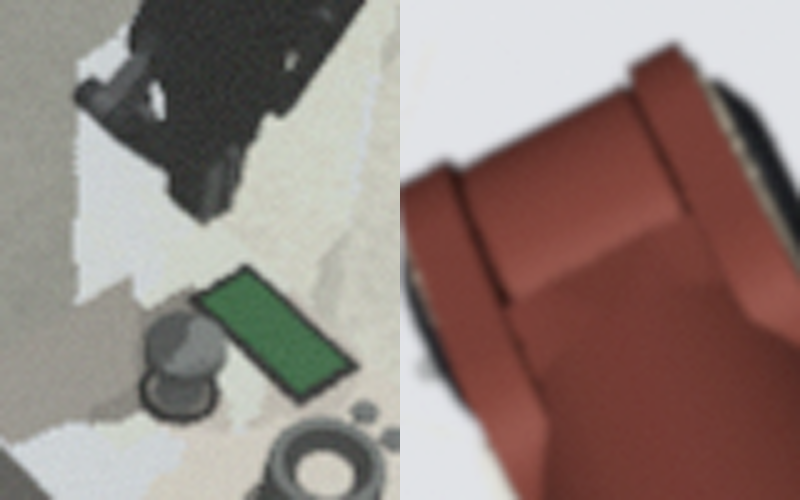

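Request:
step_arm(steps=[[0, -0.2, 3.5, 0, -1], [0, -0.2, 6.5, 0, -1], [0, -0.2, 7.5, 0, -1], [0, -0.2, 8.0, 0, -1], [0, -0.2, 8.2, 0, -1], [0, -0.2, 8.4, 0, -1], [0, -0.2, 8.6, 0, -1], [0, -0.2, 8.8, 0, -1], [0, -0.2, 9.0, 0, -1], [0, -0.2, 9.1, 0, -1], [0, -0.2, 9.1, 0, -1]])

```text
time: 3.3
eef_pos: [0.5364, 0.1277, 0.1221]
orientation: [[0.95, -0.312, 0.001], [-0.312, -0.95, 0.002], [0.001, -0.002, -1.0]]
contact_force: [-2.3, -1.3, 5.8]
finger_gap: -0.0001
```

Request:
step_arm(steps=[[0, 0, 0.2, 0, -1], [0, 0, 0.3, 0, -1], [0, 0, 0.4, 0, -1], [0, 0, 0.5, 0, -1], [0, 0, 0.5, 0, -1]])

```text
time: 3.8
eef_pos: [0.5364, 0.1277, 0.1185]
orientation: [[0.95, -0.312, 0.002], [-0.312, -0.95, 0.001], [0.002, -0.002, -1.0]]
contact_force: [-2.0, -1.3, 5.8]
finger_gap: -0.0003
```

Request:
step_arm(steps=[[0, 0, 0.2, 0, -1], [0, 0, 0.3, 0, -1], [0, 0, 0.4, 0, -1], [0, 0, 0.4, 0, -1]])

```text
time: 4.2
eef_pos: [0.5364, 0.1277, 0.1158]
orientation: [[0.95, -0.312, 0.003], [-0.312, -0.95, 0.001], [0.002, -0.002, -1.0]]
contact_force: [-1.4, -0.2, 7.2]
finger_gap: -0.0003
```

Request:
step_arm(steps=[[0, 0, 0.2, 0, -1], [0, 0, 0.3, 0, -1], [0, 0, 0.4, 0, -1], [0, 0, 0.4, 0, -1]])

```text
time: 4.6
eef_pos: [0.5364, 0.1277, 0.1132]
orientation: [[0.95, -0.312, 0.004], [-0.312, -0.95, 0.0], [0.003, -0.001, -1.0]]
contact_force: [-2.4, -0.7, 5.7]
finger_gap: -0.0001
```

Request:
step_arm(steps=[[0, 0, 0.2, 0, -1], [0, 0, 0.3, 0, -1], [0, 0, 0.4, 0, -1], [0, 0, 0.4, 0, -1]])

```text
time: 5.0
eef_pos: [0.5364, 0.1277, 0.1116]
orientation: [[0.95, -0.312, 0.005], [-0.312, -0.95, -0.001], [0.005, -0.001, -1.0]]
contact_force: [-2.9, -2.9, 12.5]
finger_gap: -0.0003
```

Request:
step_arm(steps=[[0, 0, 0.2, 0, -1], [0, 0, 0.3, 0, -1], [0, 0, 0.4, 0, -1], [0, 0, 0.4, 0, -1]])

```text
time: 5.4
eef_pos: [0.5364, 0.1277, 0.1109]
orientation: [[0.95, -0.312, 0.006], [-0.312, -0.95, -0.002], [0.006, -0.0, -1.0]]
contact_force: [-4.6, -2.3, 18.4]
finger_gap: -0.0003
```

Request:
step_arm(steps=[[0, 0, -2, 0, -1], [0, 0, -6, 0, -1], [0, 0, -10, 0, -1], [0, 0, -14, 0, -1], [0, 5, -16, 0, -1], [0, 10, -16, 0, 1], [0, 15, -16, 0, 1], [0, 20, -16, 0, 1], [0, 22, -16, 0, 1], [0, 22, -16, 0, 1], [0, 22, -16, 0, 1], [0, 22, -16, 0, 1], [0, 22, -16, 0, 1], [0, 22, -16, 0, 1]])

```text
time: 6.8
eef_pos: [0.4671, -0.0798, 0.2708]
orientation: [[0.951, -0.31, 0.006], [-0.31, -0.951, -0.001], [0.006, -0.001, -1.0]]
contact_force: [-0.0, 0.6, 0.4]
finger_gap: 0.0852
```

```bash
python3 - <<'E'
from h import *
o=telemetry.get_obs();print(o["eef_pos"],o["contact_force"])
a=snap("scene","s2.png");b=snap("top","t2.png")
def cr(im,x,y,w,h,W,H): return cv2.resize(cv2.convertScaleAbs(im[y:y+h,x:x+w,::-1],alpha=1.4),(W,H),interpolation=cv2.INTER_CUBIC)
cv2.imwrite("pics/c2.png",np.hstack([cr(a,350,140,80,100,400,500),cr(b,220,190,80,100,400,500)]))
for p in ((.5629,.2094,.169),(.5357,.1271,.168)): print(proj("scene",p),proj("top",p))
E
```

```text
[ 0.46707955 -0.07977178  0.27080639] [-0.04962569  0.58880062  0.41737384]
[406.74859251 201.34658791] [248.59744474 236.97579293]
[378.12063175 174.46327884] [290.3136261  250.72460094]
```

View pics/c2.png

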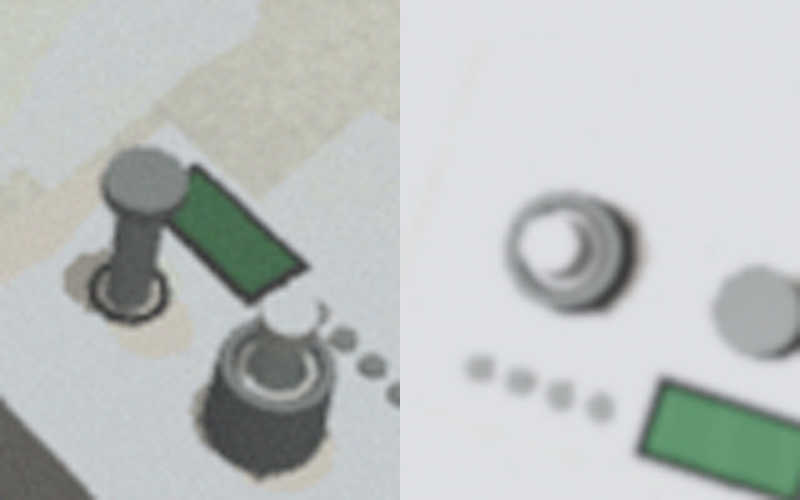

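Request:
step_arm(steps=[[0, -5, 0, 0, 1], [0, -10, 0, 0, 1], [0, -15, 0, 0, 1], [0.1, -20, 1, 0, 1], [0.2, -25, 2, 0, 1], [0.2, -30.7, 4, 0, 1], [0.2, -30.7, 4, 0, 1], [0.2, -30.7, 4, 0, 1], [0.2, -30.7, 4, 0, 1], [0.2, -30.7, 4, 0, 1]], newtons=20)

```text
time: 7.9
eef_pos: [0.5651, 0.2082, 0.2316]
orientation: [[0.949, -0.314, 0.007], [-0.314, -0.949, -0.003], [0.008, 0.001, -1.0]]
contact_force: [0.6, 0.2, 0.1]
finger_gap: 0.086
```

```bash
python3 - <<'E'
from h import *
o=telemetry.get_obs();print(o["eef_pos"],o["contact_force"],o["ft_torque"])
a=snap("scene","s3.png")
def cr(im,x,y,w,h,W,H): return cv2.resize(cv2.convertScaleAbs(im[y:y+h,x:x+w,::-1],alpha=1.6),(W,H),interpolation=cv2.INTER_CUBIC)
cv2.imwrite("pics/c3.png",cr(a,340,120,120,100,720,600))
E
```

```text
[0.56506921 0.20816166 0.2315637 ] [0.64508282 0.16673971 0.14102617] [-0.00298514  0.00899337  0.0136036 ]
```

View pics/c3.png

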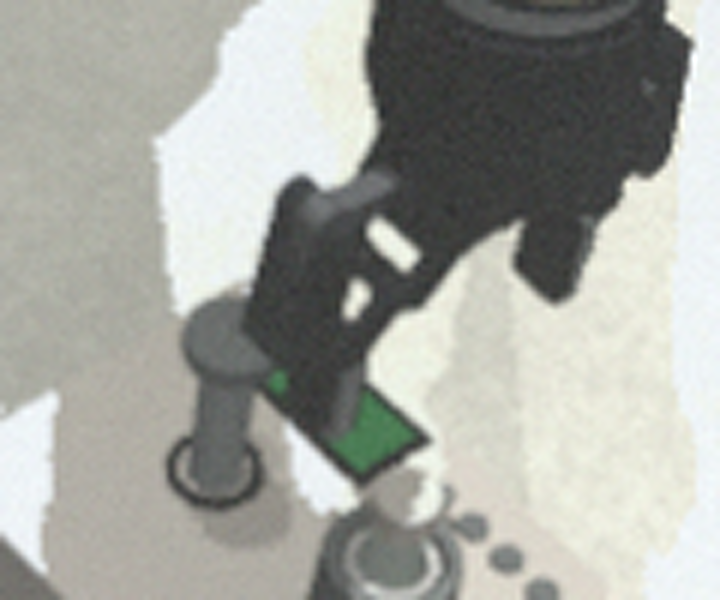

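Request:
step_arm(steps=[[0, -0.3, 3, 0, 1], [0, -0.3, 6, 0, 1], [0, -0.3, 8, 0, 1], [0, -0.3, 8.9, 0, 1], [0, -0.3, 8.9, 0, 1], [0, -0.3, 8.9, 0, 0], [0, -0.3, 8.9, 0, -0.25], [0, -0.3, 8.9, 0, -0.25], [0, -0.3, 8.9, 0, -0.25], [0, -0.3, 8.9, 0, -0.25]], newtons=20)

```text
time: 8.95
eef_pos: [0.5668, 0.211, 0.1431]
orientation: [[0.949, -0.314, 0.008], [-0.314, -0.949, -0.003], [0.008, -0.0, -1.0]]
contact_force: [-0.2, -0.5, 0.4]
finger_gap: 0.0321
```

```bash
python3 - <<'E'
from h import *
o=telemetry.get_obs();print(o["eef_pos"],o["contact_force"],o["ft_torque"],o["finger_gap"])
a=snap("scene","s4.png")
def cr(im,x,y,w,h,W,H): return cv2.resize(cv2.convertScaleAbs(im[y:y+h,x:x+w,::-1],alpha=1.8),(W,H),interpolation=cv2.INTER_CUBIC)
cv2.imwrite("pics/c4.png",cr(a,370,160,80,65,720,585))
E
```

```text
[0.56679144 0.21101012 0.14308877] [-0.15257305 -0.52678531  0.39837318] [0.04049402 0.01954709 0.00335315] 0.032067903012353696
```

View pics/c4.png

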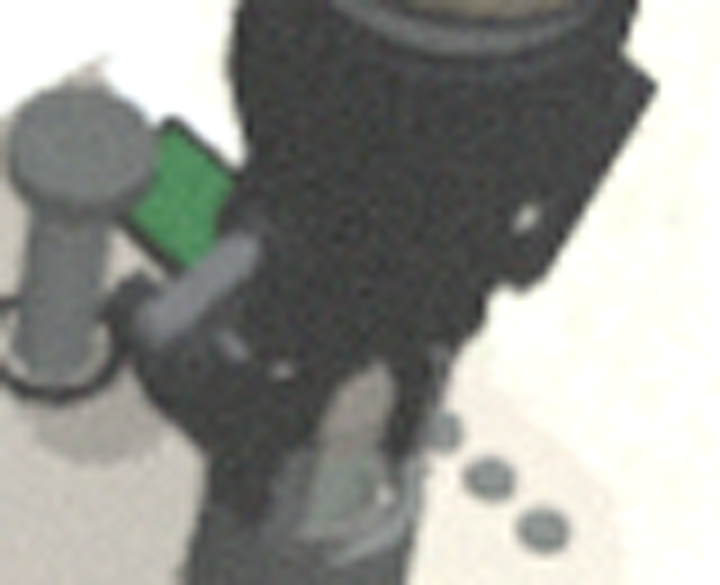

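Request:
step_arm(steps=[[-0.1, 0, 0.1, 0, -0.25], [-0.1, 0, 0.1, 0, -0.35], [-0.1, 0, 0.1, 0, -0.4], [-0.1, 0, 0.1, 0, -0.4], [-0.1, 0, 0.1, 0, -0.4]], newtons=20)

```text
time: 9.5
eef_pos: [0.5653, 0.2117, 0.1419]
orientation: [[0.949, -0.314, 0.007], [-0.314, -0.949, -0.002], [0.007, 0.0, -1.0]]
contact_force: [-1.7, 0.8, 0.2]
finger_gap: 0.0256
```

Request:
step_arm(steps=[[-0.1, 0, 0, 0, -0.4], [-0.1, 0, 0, 0, -0.4], [-0.1, 0, 0, 0, -0.4]])

```text
time: 9.8
eef_pos: [0.5647, 0.2116, 0.1419]
orientation: [[0.949, -0.314, 0.007], [-0.314, -0.949, -0.003], [0.008, 0.0, -1.0]]
contact_force: [0.4, -1.6, 0.0]
finger_gap: 0.0257
```

Request:
step_arm(steps=[[-0.1, 0, 0, 0, -0.4], [-0.1, 0, 0, 0, -0.4], [-0.1, 0, 0, 0, -0.4]])

```text
time: 10.1
eef_pos: [0.5638, 0.2119, 0.1419]
orientation: [[0.949, -0.314, 0.008], [-0.314, -0.949, -0.003], [0.008, 0.0, -1.0]]
contact_force: [-0.7, 0.7, 0.8]
finger_gap: 0.0256
```

Request:
step_arm(steps=[[0, 0, 0, 0, -0.5], [0, 0, 0, 0, -1], [0, 0, 0, 0, -1], [0, 0, 0, 0, -1]], newtons=25)

```text
time: 10.5
eef_pos: [0.5636, 0.2121, 0.142]
orientation: [[0.949, -0.314, 0.007], [-0.314, -0.949, -0.003], [0.008, 0.0, -1.0]]
contact_force: [-1.7, 1.8, 1.5]
finger_gap: 0.022
```

```bash
python3 - <<'E'
from h import *
f=[]
for i in range(5):
    snap("scene","tmp.png");o=telemetry.get_obs();f.append(np.r_[o["contact_force"],o["ft_torque"]])
print(np.round(f,2),np.mean(f,0).round(2),o["eef_pos"],o["finger_gap"])
E
```

```text
[[-0.61  0.49  1.13  0.07  0.32  0.01]
 [-0.39  0.99  2.23  0.05  0.31  0.01]
 [-0.8   0.07  1.21  0.02  0.37 -0.04]
 [-1.13  0.49  1.45  0.07  0.31  0.03]
 [-1.39 -0.26  1.01  0.1   0.37 -0.03]] [-0.86  0.35  1.41  0.06  0.34 -0.01] [0.56366425 0.21202528 0.14195091] 0.02187545872995392
```

Request:
step_arm(steps=[[0, 0, -0.5, 0, -1], [0, 0, -1, 0, -1], [0, 0, -2, 0, -1], [0, 0, -3, 0, -1], [0, 0, -4, 0, -1], [0, 0, -5.5, 0, -1], [0, 0, -7, 0, -1], [0, 0, -9, 0, -1], [0, 0, -10, 0, -1], [0, 0, -10, 0, -1]])

```text
time: 11.75
eef_pos: [0.5639, 0.2129, 0.2442]
orientation: [[0.949, -0.314, 0.011], [-0.314, -0.949, -0.001], [0.011, -0.003, -1.0]]
contact_force: [-0.3, 0.4, -0.4]
finger_gap: 0.0219
```

Request:
step_arm(steps=[[0.3, 2, 0, 0, -1], [0.8, 5, 0, 0, -1], [1.4, 9, 0, 0, -1], [2, 13, 0, 0, -1], [2.6, 17, 0, 0, -1], [3.2, 21, 0, 0, -1], [3.8, 25, 0, 0, -1], [4.4, 29, 0, 0, -1], [4.9, 32, 0, 0, -1], [5.1, 33.7, 2, 0, -1], [5.1, 33.7, 5, 0, -1], [5.1, 33.7, 8, 0, -1], [5.1, 33.7, 10, 0, -1], [5.1, 33.7, 11, 0, -1], [5.1, 33.7, 12, 0, -1], [5.1, 33.7, 12, 0, -1], [5.1, 33.7, 12, 0, -1], [5.1, 33.7, 12, 0, -1]])

```text
time: 13.55
eef_pos: [0.5085, -0.1232, 0.1248]
orientation: [[0.949, -0.314, 0.014], [-0.314, -0.949, -0.001], [0.013, -0.003, -1.0]]
contact_force: [0.4, 1.3, -0.2]
finger_gap: 0.0219
```

```bash
python3 - <<'E'
from h import *
o=telemetry.get_obs();print(o["eef_pos"],o["orientation"].round(4),o["contact_force"],o["finger_gap"])
a=snap("scene","s5.png");b=snap("top","t5.png")
def cr(im,x,y,w,h,W,H): return cv2.resize(cv2.convertScaleAbs(im[y:y+h,x:x+w,::-1],alpha=1.6),(W,H),interpolation=cv2.INTER_CUBIC)
cv2.imwrite("pics/c5.png",np.hstack([cr(a,255,100,60,80,450,600),cr(b,385,225,40,80,300,600)]))
E
```

```text
[ 0.50851819 -0.12323801  0.12475706] [[ 0.9493 -0.3142  0.0135]
 [-0.3142 -0.9493 -0.0014]
 [ 0.0133 -0.003  -0.9999]] [ 0.36060265  1.31287107 -0.17088598] 0.021947830977244457
```

View pics/c5.png

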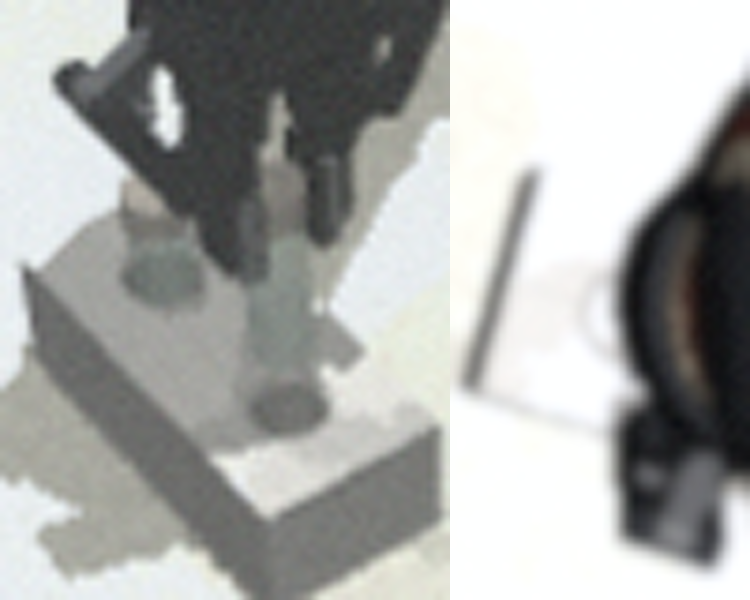

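```bash
python3 - <<'E'
from h import *
p=np.array([.5085,-.1232,.1248])
for z in(.05,.0768,.09,.11): print(z,proj("scene",[*(p[:2]+np.array([.0135,-.0014])*(.125-z)),z]).round(2))
print(proj("scene",[.5067,-.1238,.05]),proj("scene",[.5167,-.1238,.05]),proj("scene",[.5067,-.1138,.05]))
im=cv2.imread("pics/s5.png").astype(float)
print(im[132:160:2,284:304].sum(2).astype(int)//3)
a=cv2.resize(cv2.convertScaleAbs(cv2.imread("pics/s5.png")[120:165,270:315],alpha=3,beta=-130),(600,600),interpolation=cv2.INTER_CUBIC)
cv2.imwrite("pics/c6.png",a)
E
```

```text
0.05 [292.45 153.89]
0.0768 [292.01 146.28]
0.09 [291.79 142.43]
0.11 [291.44 136.46]
[292.99133875 153.12140596] [290.51209279 155.5498327 ] [296.19322923 154.84848183]
[[ 40  39  45  53  59  59  65  83  88  89  87  83  75  55  56  76  93 103
  111 129]
 [ 38  42  42  53  56  53  61  88  88  88  86  86  96 102 100 103 106 120
  146 148]
 [ 79  57  55  56  59  57  65  89  87  89  88  86  91 103 101 103 119 146
  149 145]
 [102 101  96  81  77  84  86  86  87  87  85  85  92 103 103 121 146 146
  147 145]
 [101 100  99  96  82  83  85  84  83  86  85  80 102 129 117 147 144 146
  147 147]
 [102 101 101  96  78  79  81  83  85  85  83  83  84  90  93 112 138 145
  147 148]
 [101 101 100  91  83  81  81  81  85  84  86  81  81  86  92  94  95 113
  137 145]
 [101 102  97  90  84  79  82  82  84  85  81  82  85  88  94  93  94  93
   95 118]
 [100 102 100  92  89  86  84  84  83  85  83  82  91  98 113 107  93 100
  122 144]
 [101 101  95  91  92  90  85  83  88  88  88  84  85 105 134 141 143 143
  142 143]
 [104 103  90  87  84  78  74  70  70  69  69  70  70  85 112 130 139 140
  143 141]
 [101  99  94  88  73  62  69  69  70  75  71  72  69  68  82 122 136 138
  140 137]
 [ 93  92  94  93  84  72  65  69  70  73  71  74  73  87 105 120 122 122
  123 124]
 [ 89  91  93  95  93  95  95  98  98 101 102 110 116 121 122 123 125 124
  124 122]]
```

View pics/c6.png

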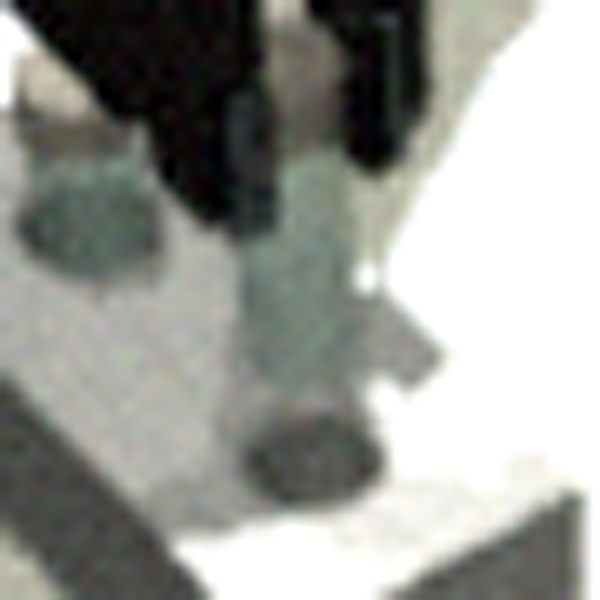

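Request:
step_arm(steps=[[-0.1, -0.1, 0, 0, -1], [-0.1, -0.1, 1, 0, -1], [-0.1, -0.1, 1.8, 0, -1], [-0.1, -0.1, 2.3, 0, -1], [-0.1, -0.1, 2.6, 0, -1], [-0.1, -0.1, 2.8, 0, -1], [-0.1, -0.1, 3.0, 0, -1], [-0.1, -0.1, 3.0, 0, -1]])

```text
time: 14.45
eef_pos: [0.508, -0.122, 0.0945]
orientation: [[0.949, -0.314, 0.013], [-0.314, -0.949, -0.001], [0.013, -0.003, -1.0]]
contact_force: [0.8, -0.0, 0.1]
finger_gap: 0.022
```

Request:
step_arm(steps=[[0, 0, 0.3, 0, -1], [0, 0, 0.6, 0, -1], [0, 0, 0.9, 0, -1], [0, 0, 1.2, 0, -1], [0, 0, 1.2, 0, -1]])

```text
time: 14.95
eef_pos: [0.5078, -0.122, 0.082]
orientation: [[0.949, -0.314, 0.012], [-0.314, -0.949, -0.001], [0.012, -0.003, -1.0]]
contact_force: [0.2, 0.2, -1.1]
finger_gap: 0.0222
```

Request:
step_arm(steps=[[0, 0, 0.3, 0, -1], [0, 0, 0.6, 0, -1], [0, 0, 0.9, 0, -1], [0, 0, 1.2, 0, -1], [0, 0, 1.4, 0, -1], [0, 0, 1.5, 0, -1], [0, 0, 1.5, 0, -1]])

```text
time: 15.65
eef_pos: [0.508, -0.122, 0.0668]
orientation: [[0.949, -0.314, 0.012], [-0.314, -0.949, -0.001], [0.011, -0.003, -1.0]]
contact_force: [0.1, -0.6, -0.2]
finger_gap: 0.022
```

Request:
step_arm(steps=[[0, 0, 0.1, 0, -1], [0, 0, 0.2, 0, -1], [0, 0, 0.3, 0, -1], [0, 0, 0.35, 0, -1], [0, 0, 0.4, 0, -1], [0, 0, 0.4, 0, -1]])

```text
time: 16.25
eef_pos: [0.508, -0.1219, 0.0629]
orientation: [[0.949, -0.314, 0.012], [-0.314, -0.949, -0.001], [0.011, -0.003, -1.0]]
contact_force: [-0.7, -0.6, 1.7]
finger_gap: 0.0223
```

Request:
step_arm(steps=[[0, 0, 0.05, 0, -1], [0, 0, 0.1, 0, -1], [0, 0, 0.15, 0, -1], [0, 0, 0.15, 0, -1]])

```text
time: 16.65
eef_pos: [0.5082, -0.1218, 0.0628]
orientation: [[0.949, -0.314, 0.012], [-0.314, -0.949, -0.002], [0.012, -0.002, -1.0]]
contact_force: [-2.5, 0.2, 10.9]
finger_gap: 0.0224
```

Request:
step_arm(steps=[[0, 0, 0, 0, -1], [0, 0, 0, 0, -0.3], [0, 0, 0, 0, 0.1], [0, 0, 0, 0, 0.3], [0, 0, 0, 0, 0.3], [0, 0, 0, 0, 0.3], [0, 0, -1, 0, 0.3], [0, 0, -3, 0, 0.3], [0, 0, -6, 0, 0.3], [0, 0, -10, 0, 0.3], [0, 0, -14, 0, 0.3], [0, 0, -17, 0, 0.3], [0, 0, -17, 0, 0.3], [0, 0, -17, 0, 0.3]])

```text
time: 18.05
eef_pos: [0.506, -0.1216, 0.2337]
orientation: [[0.949, -0.314, 0.014], [-0.314, -0.949, -0.002], [0.014, -0.002, -1.0]]
contact_force: [-0.0, -0.6, -0.6]
finger_gap: 0.0556
```

Request:
step_arm(steps=[[-0.8, -4, 0, 0, -1], [-1.6, -8, 0, 0, -1], [-2.4, -12, 0, 0, -1], [-3.2, -16, 0, 0, -1], [-4, -20, 0, 0, -1], [-4.8, -24.7, 0, 0, -1], [-4.8, -24.7, 1, 0, -1], [-4.8, -24.7, 2, 0, -1], [-4.8, -24.7, 3, 0, -1], [-4.8, -24.7, 3, 0, -1], [-4.8, -24.7, 3, 0, -1]])

```text
time: 19.15
eef_pos: [0.5384, 0.1262, 0.203]
orientation: [[0.949, -0.316, 0.013], [-0.316, -0.949, -0.003], [0.013, -0.001, -1.0]]
contact_force: [-0.1, 0.9, 1.1]
finger_gap: 0.0001
```

```bash
python3 - <<'E'
from h import *
o=telemetry.get_obs();print(o["eef_pos"],o["contact_force"],o["finger_gap"])
a=snap("scene","s7.png");b=snap("top","t7.png")
def cr(im,x,y,w,h,W,H): return cv2.resize(cv2.convertScaleAbs(im[y:y+h,x:x+w,::-1],alpha=1.6),(W,H),interpolation=cv2.INTER_CUBIC)
cv2.imwrite("pics/c7.png",np.hstack([cr(a,255,110,60,80,300,400),cr(b,385,230,80,80,400,400)]))
cv2.imwrite("pics/c7.png",np.vstack([cv2.imread("pics/c7.png"),cr(a,320,110,140,40,700,200)]))
E
```

```text
[0.53837901 0.12624036 0.20298778] [-0.0815139   0.89725053  1.13129439] 0.00010288710211127014
```

View pics/c7.png

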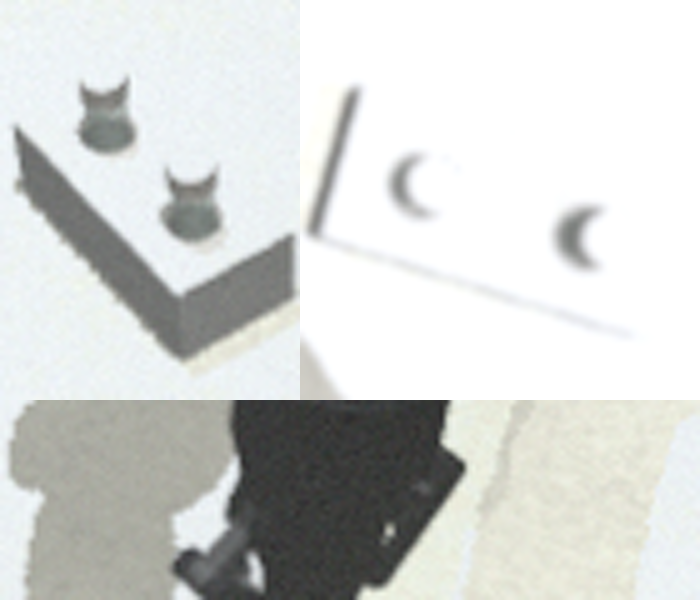

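Request:
step_arm(steps=[[0, -0.2, 1.5, 0, -1], [0, -0.2, 2.8, 0, -1], [0, -0.2, 3.2, 0, -1], [0, -0.2, 3.5, 0, -1], [0, -0.2, 3.9, 0, -1], [0, -0.2, 4.3, 0, -1], [0, -0.2, 4.7, 0, -1], [0, -0.2, 5.1, 0, -1], [0, -0.2, 5.5, 0, -1], [0, -0.2, 5.9, 0, -1], [0, -0.2, 6.3, 0, -1], [0, -0.2, 6.7, 0, -1], [0, -0.2, 7.1, 0, -1], [0, -0.2, 7.5, 0, -1], [0, -0.2, 7.8, 0, -1], [0, -0.2, 8.1, 0, -1], [0, -0.2, 8.3, 0, -1], [0, -0.2, 8.5, 0, -1], [0, -0.2, 8.6, 0, -1], [0, -0.2, 8.6, 0, -1]])

```text
time: 21.25
eef_pos: [0.54, 0.1286, 0.1188]
orientation: [[0.949, -0.316, 0.014], [-0.316, -0.949, -0.003], [0.014, -0.001, -1.0]]
contact_force: [-2.9, -0.4, 7.7]
finger_gap: 0.0002
```

Request:
step_arm(steps=[[0, 0, 0.2, 0, -1], [0, 0, 0.3, 0, -1], [0, 0, 0.4, 0, -1], [0, 0, 0.4, 0, -1]])

```text
time: 21.65
eef_pos: [0.54, 0.1287, 0.116]
orientation: [[0.949, -0.316, 0.014], [-0.316, -0.949, -0.004], [0.014, -0.001, -1.0]]
contact_force: [-2.9, -0.9, 6.6]
finger_gap: 0.0001
```

Request:
step_arm(steps=[[0, 0, 0.2, 0, -1], [0, 0, 0.3, 0, -1], [0, 0, 0.4, 0, -1], [0, 0, 0.4, 0, -1]])

```text
time: 22.05
eef_pos: [0.54, 0.1287, 0.1134]
orientation: [[0.949, -0.316, 0.015], [-0.316, -0.949, -0.004], [0.015, -0.001, -1.0]]
contact_force: [-2.8, -0.3, 8.4]
finger_gap: 0.0001
```

Request:
step_arm(steps=[[0, 0, 0.2, 0, -1], [0, 0, 0.3, 0, -1], [0, 0, 0.4, 0, -1], [0, 0, 0.4, 0, -1]])

```text
time: 22.45
eef_pos: [0.54, 0.1287, 0.112]
orientation: [[0.949, -0.316, 0.016], [-0.316, -0.949, -0.005], [0.017, -0.0, -1.0]]
contact_force: [-5.0, -1.7, 15.4]
finger_gap: -0.0001
```

Request:
step_arm(steps=[[0, 0, 0.2, 0, -1], [0, 0, 0.3, 0, -1], [0, 0, 0.4, 0, -1], [0, 0, 0.4, 0, -1]])

```text
time: 22.85
eef_pos: [0.54, 0.1287, 0.1116]
orientation: [[0.949, -0.316, 0.017], [-0.316, -0.949, -0.006], [0.018, 0.001, -1.0]]
contact_force: [-7.2, -2.1, 22.4]
finger_gap: 0.0001
```

Stop reached (22 N). Let go, back off and check.

Request:
step_arm(steps=[[0, 0, -0.5, 0, -1], [0, 0, -1.5, 0, -1], [0, 0, -3, 0, -1], [0, 0, -6, 0, -1], [0, 0, -10, 0, -1], [0, 0, -14, 0, -1], [0, 4, -16, 0, -1], [0, 8, -16, 0, -1], [0, 12, -16, 0, -1], [0, 12, -16, 0, -1], [0, 12, -16, 0, -1], [0, 12, -16, 0, -1], [0, 12, -16, 0, -1], [0, 12, -16, 0, -1], [0, 12, -16, 0, -1]])

```text
time: 24.35
eef_pos: [0.4995, 0.0167, 0.2715]
orientation: [[0.949, -0.314, 0.017], [-0.314, -0.949, -0.006], [0.018, 0.0, -1.0]]
contact_force: [-0.5, -0.4, -0.0]
finger_gap: 0.0002
```

```bash
python3 - <<'E'
from h import *
o=telemetry.get_obs();print(o["eef_pos"],o["contact_force"])
a=snap("scene","s8.png")
cv2.imwrite("pics/c8.png",cv2.resize(cv2.convertScaleAbs(a[100:260,240:440,::-1],alpha=1.4),(750,600),interpolation=cv2.INTER_CUBIC))
E
```

```text
[0.49951164 0.01670294 0.27149262] [-0.49930347 -0.35912293 -0.01238708]
```

View pics/c8.png

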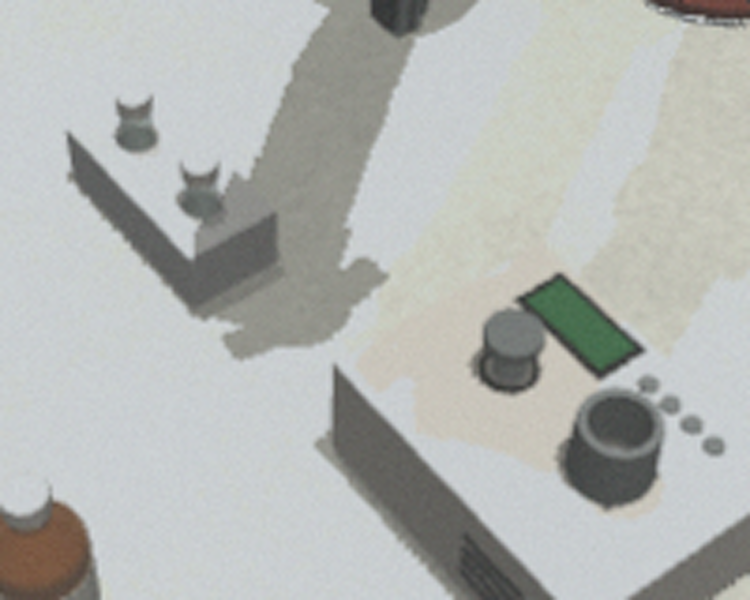

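```bash
python3 -c "
from h import *
print(bot.finish_job())"
```

```text
the job is handed in; nothing more can be done
None
```

The vial is now in the rack's formerly empty socket, and the empty lift is latched down. I handed the job in at about 24 s of the 72 s allowed; it reports no verdict.

- **First key press:** I felt the stop about 15 mm below the latched height, at about 18 N. After I let go, a picture showed the lift risen with the vial in it.
- **Moving the vial:** I gripped it at 25 N, lifted it straight out and lowered it into the socket with no sideways resistance. The floor showed as about 11 N upward while still held. Then I let go, and a picture showed it seated like the stored vial.
- **Second key press:** I reached the same stop at 22 N. That is above the 12–20 N you called enough, but below the 30 N limit. About 1.5 s after letting go, the key was at image point (377, 188.5), the same place as when it was latched at the start, and the well was empty.
- **Bystanders:** The last crop showed the stored vial upright in its socket and the bottle standing. The tip box and beaker were outside it and not re-measured, but the arm never went near them.

**Readings that disagreed:**
- **Cameras:** The two views differed by about 5–7 mm in position. I settled this using the gripper, the scene camera and touch.
- **Finger gap:** It read 22 mm on what should be a 24 mm cap, so the pads may have been on the glass body or pressed into the cap. The grip held either way.

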